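Close the disinfectant canister without crossing the threads

ROBOT

A 7-joint arm with a two-finger parallel gripper is mounted at the origin on the work surface. World frame = base frame: x ahead of the robot, y to its left, z up, the work surface at z = 0. Lengths are in m, angles in rad, forces in N, time in s.
With the tool pointing down it reaches from about 0.425 to 0.875 m from the base axis. Payload 8.4 kg.
Tool frame: the origin (TCP) lies at the very end of the fingers, on their centre line; the grasp point (between the pads) lies 19 mm behind it (robot.grip_point_offset is the z of the grasp point in the tool frame, in m); z points along the fingers, y is the line along which they close (so a half turn about z gives the same grasp; the last joint's range is limited). The gripper opens to 87 mm and grips with 3 to 60 N. Pads are 19 mm wide; open, the fingers measure 117 mm over their backs; the gripper's body (75 mm by 190 mm) begins 51 mm behind the grasp point.
Start: joints at [1.078, 0.333, 0.04, 1.465, -0.013, 1.343, -0.059], TCP at [0.249, -0.6, 0.223] pointing down, gripper open.
Joint ranges: [-2.58, 2.58], [-0.38, 2.09], [-1.3, 1.39], [0.25, 2.4], [-1.5, 4.64], [0.08, 2.09], [-2.65, 2.65]. Speed limits (rad/s): [2.22, 2.22, 2.79, 2.79, 3.14, 3.14, 3.14].

INTERFACE

Orientations are given as a unit quaternion [x, y, z, w].
In Python, from rig import status, grab_frame, camera_params, robot gives the robot as it stands.
- The arm moves only by the shell command python3 -m inch 'ROWS' [FORCE]. ROWS is JSON, a list that holds one entry, the list of rows, each a list of 5 numbers: the shift along the tool's x, y, z in m, then the turn about the tool's z in rad, then the closure, from -1 (fully open) to 1 (shut), so that 0 is half open. In form: [[[dx, dy, dz, spin, jaw], ...]]. A call has 1 to 12 rows; each row shifts and turns the commanded pose from where the row before left it, along the tool's axes as they then stand; what a row does not reach is not made up. A row lasts 1/8 s, in which the tool goes at most 62.5 mm and 10.7 degrees, less where a joint would pass 70% of its speed; a pose out of reach is approached as far as the arm can. A call is refused whole if a number of a shift passes 0.0625 or a number of a turn 0.188, either way. A call with a gripper value outside its range is refused whole. The fingers move at their own pace and stop on an object; FORCE is the grip in N (left out, the last holds). Time passes only in rows, so rows that do not move let the fingers close. It gives the time, the measured TCP pose, the force, the opening and the grip force at its end, in the units of the state.
- status.get_obs(): the state, without advancing time (a new reading comes with each control period).
- grab_frame(name): name is "scene" or "top" or "wrist"; returns the picture (400x640x3 uint8, red, green, blue); there is no depth.
- camera_params(name): a dict with "camera_matrix" (3x3 intrinsics, pixels), "camera_from_world" (4x4, takes a point from world to camera coordinates). Camera axes: x right, y down, z forward; pixel columns grow to the right and rows downward; lengths in m; the calibration is good to about 2 mm. A picture is of the moment at which its call begins: read the wrist's pose just before it. camera_params takes no time and is no camera call; for the wrist camera it gives the pose at the moment of the call.
- robot.hand_in(): hands the job in; it is judged then, once.
The state is a dict: "time": time; "joint_pos": joint angles; "qd": joint speeds; "effort": joint torques, N m; "position": TCP position; "tcp_rot": TCP orientation; "contact_force": force on the tool from outside, world axes, zero at the start; "moment": the same for the moment, N m; "width": opening from 0.0 (shut) to 1.0 (fully open); "grip_force": force on a finger pad.
Only numpy, scipy, OpenCV 4.12 (cv2) and the standard library are available. Lean on these libraries where they do the work, as an engineer would, in place of code of your own. Each camera call takes 0.05 s, during which the arm holds its last target. There are 200 camera calls.

TASK

Put the blue screw plug into the collar on top of the white canister and screw it in clockwise until it is fully home, with its flange flush on the collar. Start it gently: if it resists early while still standing high, the threads are crossed, so stop at once, turn it back until it drops in, and start again; never wrench or push hard, as the collar sits in soft rubber. Let go of the plug at the end and leave the jar, the tape roll and the stapler alone.

Things in the scene. Friction and masses are not known exactly. Their poses are not given: they have to be found in the camera images.
- can: White canister, 130 x 180 mm and 78 mm high, fixed to the counter on a 144 x 194 x 6 mm dark steel foot plate. Origin: centre of its underside, on the counter; z up.
- mouth (a point): Centre of the top face of the grey ribbed collar on the middle of the canister's top. The collar stands 36 mm above the canister (114 mm above the counter), is 71 mm across outside, and its opening 51 mm. When the plug is home its flange lies flush on this face.
- ledge (a point): On the axis, 5 mm below mouth, level with a flat ledge round a 38 mm bore. Three gaps in it, 26 degrees wide, 120 apart, at a hidden angle, let the plug's pins through; a tooth stands at each gap's counter-clockwise side (from above). Missing the gaps, the plug stands with its flange 15 mm above mouth (19 on a tooth tip); from the ledge, clockwise, the pins jam on the teeth within 75 degrees.
- floor (a point): On the axis, 15 mm below mouth: thread floor under the gaps. Turned counter-clockwise under about 5 N the pins reach the gaps within 100 degrees and the plug drops 10 mm (flange 5 mm above mouth); the teeth stop it turning further back. Then clockwise, lightly pushed, it follows the thread 5 mm down in 65 to 90 degrees to a hard stop. It may be let go and regripped at any time.
- collar (a joint): Twist of the collar in its rubber seat, rad, 0 at rest, positive counter-clockwise from above. It springs with 4 N m per rad. Twisted beyond 0.16 rad (0.64 N m) either way, the thread is spoilt.
- plug: Blue plug, loose, upright, 66.5 mm high, 0.15 kg. Origin: centre of its foot, z up. Stem 36 mm across, 32.5 mm long, foot tapered over 6 mm to 32 mm; three 5 mm radial pins 120 degrees apart, one along x, centres 15 mm above the foot, ends 24 mm from the axis; flange 60 mm across, 6 mm thick; round ribbed knob to grip, 40 mm across, from 38.5 to 66.5 mm up.
- flange (a point): Centre of the underside of the plug's flange, 32.5 mm above the plug's foot; it meets mouth when the plug is fully home.
- pills: Amber jar, 48 mm across, 75 mm high, loose, not to be disturbed. Origin: centre of its underside.
- tape: Roll of white tape lying flat, 76 mm across, 25 mm high, loose, not to be disturbed. Origin: centre of its underside.
- stapler: Red and black stapler, 36 x 110 mm, 45 mm high, long in its y, loose, not to be disturbed. Origin: centre of its underside.
Mind the look-alikes: they are no part of the job. There is more than one size of the plug; the job needs the largest.

How it is judged:
By the outcome, as a careful person would: the job done as asked, in the order asked, and still so for the second after the job is handed in, with the robot touching nothing.
It also fails if it takes over 72 s, if anything falls off the work surface, if the arm or the gripper's body presses on something with over 40 N, if the wrist force passes 120 N, or if a joint passes its speed limit or range.

## Working session

There is one attempt and no reset: what is moved stays moved. The work goes in short steps, Python scripts to look and compute and a shell command to move; the robot and the scene stay as the last step left them, time stands still between calls to the robot, and variables do not carry over. Pictures are saved under pics/ and viewed, at most 10 in all, crops included, and the job is handed in when it is done.

```bash
mkdir -p pics
python3 - <<'E'
from rig import status, grab_frame, camera_params
import cv2, numpy as np
o=status.get_obs()
for k in("time","position","tcp_rot","contact_force","width"):print(k,o[k])
for n in("top","scene"):
    f=grab_frame(n); cv2.imwrite(f"pics/{n}0.png",f[:,:,::-1])
    p=camera_params(n); print(n,np.round(p["camera_matrix"],1).tolist(),np.round(p["camera_from_world"],3).tolist())
E
```

```text
time 0.0
position [ 0.24919918 -0.59984237  0.22164683]
tcp_rot [ 9.80679204e-01  1.95621198e-01 -2.07849936e-04 -7.76032907e-04]
contact_force [-0.3046256   0.76138432  0.24095772]
width 0.994956269839038
top [[405.7, 0.0, 326.7], [0.0, 405.7, 198.1], [0.0, 0.0, 1.0]] [[0.026, -1.0, -0.016, -0.009], [-0.989, -0.024, -0.146, 0.611], [0.145, 0.019, -0.989, 0.668], [0.0, 0.0, 0.0, 1.0]]
scene [[495.8, 0.0, 324.9], [0.0, 495.8, 189.7], [0.0, 0.0, 1.0]] [[0.506, 0.862, 0.017, -0.313], [0.574, -0.322, -0.753, -0.258], [-0.644, 0.391, -0.658, 1.28], [0.0, 0.0, 0.0, 1.0]]
```

View pics/top0.png

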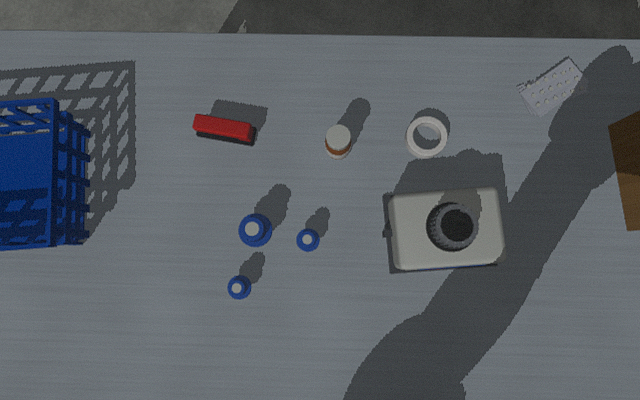

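View pics/scene0.png

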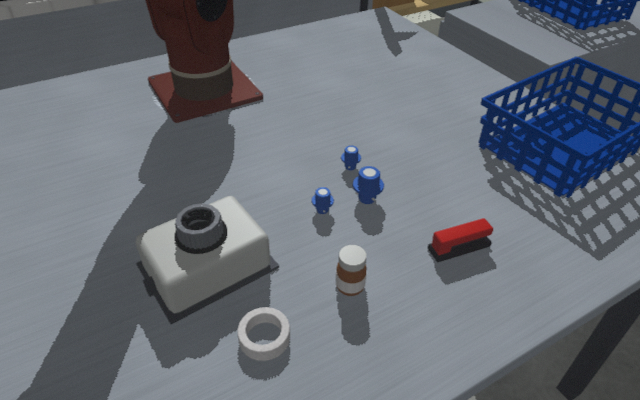

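Top view: three plugs at (255,230), (308,239) and (239,288), and a blue basket at (30,180). The one at (255,230) is clearly the largest in both views. The collar is at (452,226). In the scene view the big plug is at (369,185) and the collar at (200,227). Next I'll measure and take a close crop.

```bash
cat > h.py <<'E'
import numpy as np, cv2
from rig import status, grab_frame, camera_params
def ray(p,uv,z):
    K=p["camera_matrix"];T=np.array(p["camera_from_world"]);R=T[:3,:3];c=-R.T@T[:3,3]
    d=R.T@np.linalg.inv(K)@np.array([uv[0],uv[1],1.]);return (c+d*(z-c[2])/d[2])[:2]
def proj(p,X):
    q=np.array(p["camera_from_world"])@np.append(X,1);q=np.array(p["camera_matrix"])@q[:3];return q[:2]/q[2]
def circ(pts): # algebraic circle fit in world plane
    A=np.c_[2*pts,np.ones(len(pts))];s=np.linalg.lstsq(A,(pts**2).sum(1),rcond=None)[0]
    return s[:2],np.sqrt(s[2]+s[0]**2+s[1]**2)
E
python3 - <<'E'
from h import *
out=[]
for n,pl,co in(("top",(255,230),(452,226)),("scene",(369,185),(200,227))):
    im=cv2.imread(f"pics/{n}0.png");p=camera_params(n)
    hsv=cv2.cvtColor(im,cv2.COLOR_BGR2HSV)
    blue=cv2.inRange(hsv,(105,140,50),(130,255,255))
    cs,_=cv2.findContours(blue,cv2.RETR_EXTERNAL,cv2.CHAIN_APPROX_NONE)
    for c in cs:
        if 60<cv2.contourArea(c)<3000:
            P=np.array([ray(p,u,0.0385) for u in c[:,0].astype(float)]);print(n,"blue",c[:,0].mean(0).round(1),cv2.contourArea(c),[np.round(v,4) for v in circ(P)])
    grey=cv2.inRange(hsv,(0,0,0),(180,90,115))
    x,y=pl;w=cv2.inRange(hsv[y-35:y+35,x-35:x+35],(0,0,140),(180,120,255))
    nn,l,s,ce=cv2.connectedComponentsWithStats(w)
    for i in range(1,nn):
        if s[i,4]>30: u=ce[i]+[x-35,y-35];print(n,"white",u.round(1),s[i,4],ray(p,u,.0665).round(4))
    x,y=co;crop=im[y-45:y+45,x-45:x+45];b=im[pl[1]-45:pl[1]+45,pl[0]-45:pl[0]+45]
    out.append(np.hstack([cv2.resize(crop,(360,360),interpolation=0),cv2.resize(b,(360,360),interpolation=0)]))
cv2.imwrite("pics/crop1.png",cv2.resize(np.vstack(out),(600,600)))
E
```

```text
top blue [241.1 285. ] 303.0 [array([0.4527, 0.1547]), np.float64(0.0174)]
top blue [307.5 239.8] 358.0 [array([0.5374, 0.0384]), np.float64(0.0186)]
top blue [255.3 228.5] 792.5 [array([0.5517, 0.1314]), np.float64(0.0279)]
scene blue [322.6 199.7] 253.5 [array([0.5528, 0.0333]), np.float64(0.0241)]
scene blue [367.9 184.7] 710.0 [array([0.5545, 0.1324]), np.float64(0.0401)]
scene blue [350.7 157.9] 222.5 [array([0.4717, 0.1466]), np.float64(0.0258)]
scene blue [581.2   8.8] 1998.0 [array([0.1617, 1.2695]), np.float64(0.1496)]
scene white [342.3 191.8] 1038 [0.5771 0.0595]
scene white [387.6 178.7] 1963 [0.587  0.1523]
scene white [369.1 171.9] 98 [0.5538 0.1335]
```

View pics/crop1.png

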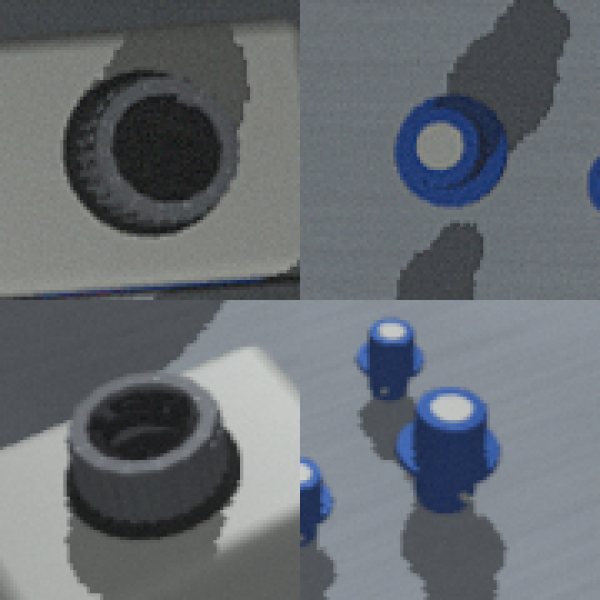

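The crop confirms it: the biggest plug has its white cap at about (251.4,228.5) in the top view, and the collar opening is centred at about (456.8,225.4). Scene pixels are cap (369.1,171.9) and opening (198.5,219.5).

Run:
```python
from h import *
t=camera_params("top");s=camera_params("scene")
print(ray(t,(251.4,228.5),.0665),ray(s,(369.1,171.9),.0665))
print(ray(t,(456.8,225.4),.114),ray(s,(198.5,219.5),.114))
print(status.get_obs()["joint_pos"])
from scipy.spatial.transform import Rotation as R
o=status.get_obs();M=R.from_quat(o["tcp_rot"]).as_matrix();print(M.round(3))
print("to plug hover", M.T@(np.array([.552,.132,.22])-o["position"]))
w=camera_params("wrist");T=w["camera_from_world"];print("wristcam pos",-T[:3,:3].T@T[:3,3]-o["position"],T[2,:3])
```

```text
[0.55248598 0.13198107] [0.55366467 0.13356993]
[ 0.56224611 -0.19861533] [ 0.56845143 -0.19767041]
[ 1.07781316  0.33384375  0.03988904  1.46616545 -0.01338793  1.34329743
 -0.05848663]
[[ 0.923  0.384 -0.001]
 [ 0.384 -0.923  0.001]
 [-0.    -0.001 -1.   ]]
to plug hover [ 0.56043038 -0.55969221  0.00249898]
wristcam pos [0.07477602 0.03013693 0.16258013] [-0.27070217 -0.11063934 -0.9562841 ]
```

```bash
python3 -m inch '[[[0.04,-0.04,0,0,-1],[0.04,-0.04,0,0,-1],[0.04,-0.04,0,0,-1],[0.04,-0.04,0,0,-1],[0.04,-0.04,0,0,-1],[0.04,-0.04,0,0,-1],[0.04,-0.04,0,0,-1],[0.04,-0.04,0,0,-1],[0.04,-0.04,0,0,-1],[0.04,-0.04,0,0,-1]]]' && python3 -m inch '[[[0.04,-0.04,0,0,-1],[0.04,-0.04,0,0,-1],[0.04,-0.04,0,0,-1],[0.04,-0.04,0,0,-1],[0,0,0,0,-1],[0,0,0,0,-1]]]'
python3 - <<'E'
from h import *
o=status.get_obs();print(o["time"],o["position"],o["tcp_rot"],o["joint_pos"])
p=camera_params("wrist");im=grab_frame("wrist")[:,:,::-1];cv2.imwrite("pics/w1.png",im)
hsv=cv2.cvtColor(np.ascontiguousarray(im),cv2.COLOR_BGR2HSV)
cs,_=cv2.findContours(cv2.inRange(hsv,(105,120,40),(130,255,255)),cv2.RETR_EXTERNAL,cv2.CHAIN_APPROX_NONE)
for c in cs:
    if cv2.contourArea(c)>300:print(cv2.boundingRect(c),cv2.contourArea(c))
w=cv2.inRange(hsv,(0,0,140),(180,100,255));n,l,s,ce=cv2.connectedComponentsWithStats(w)
for i in range(1,n):
    if s[i,4]>200:print(s[i],ce[i],ray(p,ce[i],.0665))
E
```

```text
time: 1.35
position: [0.4655, -0.0757, 0.2225]
tcp_rot: [0.981, 0.195, 0.0, 0.0]
contact_force: [1.3, -0.5, -0.0]
width: 1.0
grip_force: 0.0
time: 2.1
position: [0.5514, 0.1314, 0.222]
tcp_rot: [0.981, 0.196, -0.001, 0.0]
contact_force: [0.3, 0.2, -0.1]
width: 0.999
grip_force: 0.0
2.1 [0.55137938 0.13142512 0.22200237] [ 9.80650278e-01  1.95766823e-01 -6.16506099e-04  6.29091921e-05] [ 0.24224358  0.22389543 -0.6411646   1.64433512  0.13740147  1.32028373
 -1.59799683]
(254, 227, 33, 34) 834.0
(372, 200, 34, 34) 889.5
(295, 152, 53, 53) 2123.0
(0, 0, 56, 92) 4038.5
[     0      0    640    283 132928] [301.64808016 130.67289059] [0.59639551 0.16899341]
[309 173  25  24 454] [321.03524229 184.74669604] [0.55399547 0.13103331]
[ 510  216  122   42 2832] [565.43573446 239.9519774 ] [ 0.59835642 -0.13378919]
[ 194  313  246   45 7834] [305.94243043 332.19223896] [0.38231276 0.07874862]
```

View pics/w1.png

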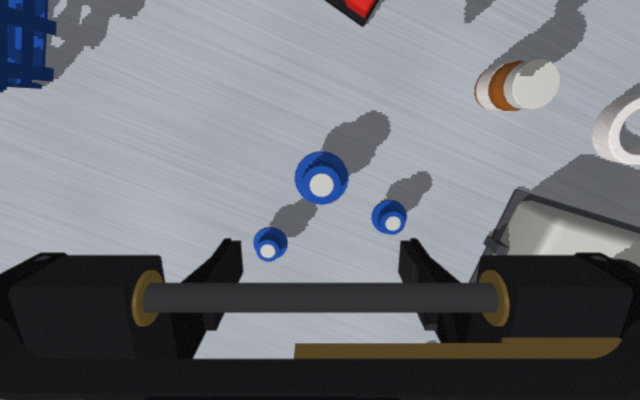

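The wrist view shows the big plug's cap at (321,185) with the small plugs at (393,223) and (268,250). I put the plug at about (0.5535, 0.1315). Next I spin the finger line clear of the small plugs and go down partway.

```bash
python3 -m inch '[[[0.002,0.001,0,0,-1],[0,0,0.02,0.18,-1],[0,0,0.02,0.18,-1],[0,0,0.02,0.18,-1],[0,0,0.02,0.18,-1],[0,0,0.02,0.18,-1],[0,0,0,0,-1],[0,0,0,0,-1]]]'
python3 - <<'E'
from h import *
o=status.get_obs();print(o["time"],o["position"],o["tcp_rot"],o["joint_pos"])
p=camera_params("wrist");im=grab_frame("wrist")[:,:,::-1];cv2.imwrite("pics/w2.png",im)
hsv=cv2.cvtColor(np.ascontiguousarray(im),cv2.COLOR_BGR2HSV)
w=cv2.inRange(hsv,(0,0,140),(180,100,255));n,l,s,ce=cv2.connectedComponentsWithStats(w)
for i in range(1,n):
    if 200<s[i,4]<4000:print(s[i],ce[i],ray(p,ce[i],.0665))
E
```

```text
time: 3.15
position: [0.5544, 0.1312, 0.1235]
tcp_rot: [0.969, -0.249, 0.001, -0.0]
contact_force: [-0.3, 0.4, 0.4]
width: 1.001
grip_force: 0.0
3.15 [0.55440177 0.1312473  0.12354197] [ 9.68559352e-01 -2.48781975e-01  5.29204290e-04 -1.71925959e-04] [ 0.13073211  0.28956391 -0.51665816  1.76489     0.15719085  1.12698247
 -2.50930609]
[426 162  23  22 409] [437.20782396 172.59657702] [0.54653097 0.04274039]
[  0 198  30  50 562] [ 14.63523132 223.45729537] [0.65974816 0.32685766]
[304 206  34  32 854] [320.31030445 221.47892272] [0.55394242 0.1310982 ]
[341 313  20  17 276] [350.46014493 321.05797101] [0.46772239 0.15088   ]
```

```bash
python3 -m inch '[[[0,0,0.02,0,-1],[0,0,0.02,0,-1],[0,0,0.02,0,-1],[0,0,0.015,0,-1],[0,0,0.005,0,-1],[0,0,0,0,-1],[0,0,0,0,0.2],[0,0,0,0,0.4],[0,0,0,0,1],[0,0,0,0,1],[0,0,0,0,1],[0,0,0,0,1]]]' 20
```

```text
time: 4.7
position: [0.5539, 0.1316, 0.0426]
tcp_rot: [0.968, -0.25, 0.0, 0.0]
contact_force: [-0.6, -0.4, 0.4]
width: 0.455
grip_force: 20.0
```

```bash
python3 -m inch '[[[0,0,-0.03,0,1],[0,0,-0.04,0,1],[0,0,-0.05,0,1],[0,0,-0.0475,0,1],[0.015,0.047,0,0,1],[0.015,0.047,0,0,1],[0.015,0.047,0,0,1],[0.015,0.047,0,0,1],[0.015,0.047,0,0,1],[0.015,0.047,0,0,1],[0,0,0,0,1],[0,0,0,0,1]]]'
python3 - <<'E'
from h import *
o=status.get_obs();print(o["position"],o["tcp_rot"],o["joint_pos"],o["contact_force"],o["moment"])
p=camera_params("wrist");im=grab_frame("wrist")[:,:,::-1];cv2.imwrite("pics/w3.png",im)
print(proj(p,np.array([.565,-.198,.114])))
E
```

```text
time: 6.2
position: [0.4959, -0.1581, 0.2099]
tcp_rot: [0.968, -0.25, -0.0, -0.0]
contact_force: [0.6, 0.1, -1.0]
width: 0.456
grip_force: 20.0
[ 0.49586312 -0.15807724  0.20990453] [ 9.68133330e-01 -2.50435137e-01 -1.70115792e-04 -2.60503191e-04] [ 0.51360385  0.09618611 -0.30808191  1.78102502  0.02994027  1.26932733
 -1.87909908] [ 0.62351763  0.13369402 -1.03314696] [ 0.1383685   0.03324746 -0.00273263]
[321.72991724 105.76391602]
```

View pics/w3.png

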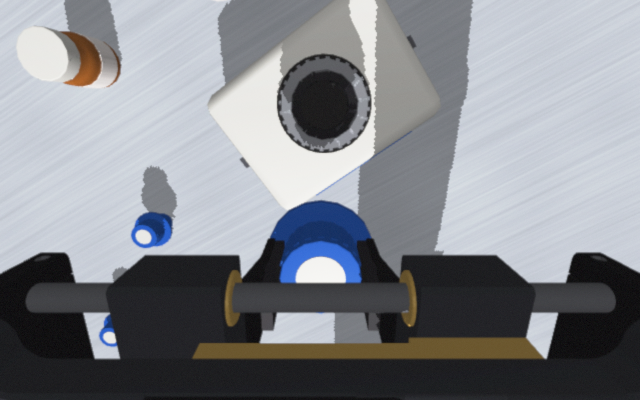

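The wrist view shows the collar at about (324,103) with the opening unobstructed. The plug is held upright at (320,262).

Run:
```python
from h import *
p=camera_params("wrist");im=cv2.imread("pics/w3.png");g=cv2.medianBlur(cv2.cvtColor(im,cv2.COLOR_BGR2GRAY),3)
for th in(50,60,70):
    m=np.zeros_like(g);cv2.circle(m,(324,104),38,255,-1)
    d=cv2.bitwise_and(m,cv2.inRange(g,0,th))
    d=cv2.morphologyEx(d,cv2.MORPH_OPEN,np.ones((5,5)))
    cs,_=cv2.findContours(d,cv2.RETR_EXTERNAL,cv2.CHAIN_APPROX_NONE);c=max(cs,key=cv2.contourArea)
    h=cv2.convexHull(c)[:,0].astype(float)
    P=np.array([ray(p,u,.114) for u in h]);print("open",th,c[:,0].mean(0),[np.round(v,4) for v in circ(P)])
c=im[45:160,265:385];cv2.imwrite("pics/crop3.png",cv2.resize(np.clip(c.astype(int)*2,0,255).astype(np.uint8),None,fx=5,fy=5,interpolation=cv2.INTER_CUBIC))
# outer: bright ring radial edge, via angles
K=np.array([323.7,103]);rows=[]
```

```text
open 50 [323.9516129  104.50537634] [array([ 0.5646, -0.1989]), np.float64(0.0248)]
open 60 [323.93085106 104.14893617] [array([ 0.5649, -0.1989]), np.float64(0.0251)]
open 70 [323.94736842 104.40526316] [array([ 0.5647, -0.1989]), np.float64(0.0254)]
```

View pics/crop3.png

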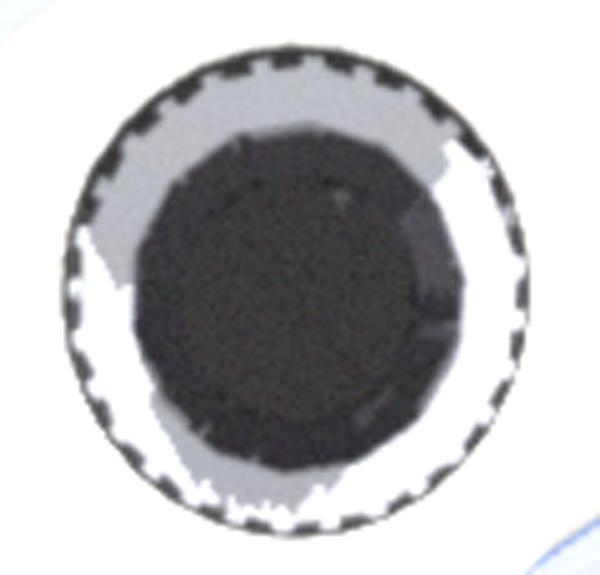

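```bash
python3 -m inch '[[[0.03,0.001,0,0,1],[0.03,0.001,0,0,1],[0.02,0.0003,0,0,1],[0,0,0,0,1],[0,0,0.02,0,1],[0,0,0.02,0,1],[0,0,0.015,0,1],[0,0,0.008,0,1],[0,0,0,0,1],[0,0,0,0,1]]]'
python3 - <<'E'
from h import *
o=status.get_obs();print(o["position"],o["contact_force"],o["moment"],o["joint_pos"][6])
E
```

```text
time: 7.5
position: [0.5651, -0.1995, 0.1478]
tcp_rot: [0.968, -0.25, 0.0, -0.0]
contact_force: [0.3, -0.3, -1.3]
width: 0.452
grip_force: 20.0
[ 0.56511185 -0.19946163  0.14780506] [ 0.29160672 -0.31481988 -1.29591798] [0.15175409 0.09082212 0.00116121] -1.8822518809927606
```

```bash
python3 -m inch '[[[-0.0006,-0.0003,0.002,0,1],[0,0,0.002,0,1],[0,0,0.002,0,1],[0,0,0.002,0,1],[0,0,0,0,1]]]';python3 -m inch '[[[0,0,0.001,0,1],[0,0,0,0,1]]]' ; python3 -c "
from h import *
print(status.get_obs()['moment'])"
```

```text
time: 8.12
position: [0.5643, -0.1989, 0.139]
tcp_rot: [0.968, -0.25, -0.0, 0.0]
contact_force: [-0.5, -0.7, -0.4]
width: 0.454
grip_force: 20.0
time: 8.38
position: [0.5645, -0.199, 0.1387]
tcp_rot: [0.968, -0.25, 0.0, 0.0]
contact_force: [-2.4, 0.5, 4.5]
width: 0.454
grip_force: 20.0
[ 0.06195181  0.63371119 -0.03314764]
```

```bash
cat > r.py <<'E'
from h import *
o=status.get_obs();print("Mz %.3f j7 %.3f"%(o["moment"][2],o["joint_pos"][6]))
E
python3 -m inch '[[[0,0,0,-0.08,1],[0,0,0,-0.08,1],[0,0,0,0,1]]]' 15; python3 r.py;python3 -m inch '[[[0,0,0,-0.08,1],[0,0,0,-0.08,1],[0,0,0,0,1]]]'; python3 r.py
```

```text
time: 8.75
position: [0.5649, -0.1991, 0.1388]
tcp_rot: [0.985, -0.173, 0.001, 0.0]
contact_force: [0.6, 0.0, 4.8]
width: 0.455
grip_force: 15.0
Mz -0.035 j7 -1.731
time: 9.12
position: [0.5649, -0.1991, 0.1387]
tcp_rot: [0.996, -0.094, 0.001, 0.0]
contact_force: [0.2, -0.2, 5.2]
width: 0.456
grip_force: 15.0
Mz -0.029 j7 -1.579
```

```bash
for i in 1; do python3 -m inch '[[[0,0,0,-0.1,1],[0,0,0,0,1]]]'; python3 r.py; done | egrep 'pos|cont|Mz'; python3 -m inch '[[[0,0,0,-0.1,1],[0,0,0,0,1]]]' | egrep 'pos|cont'; python3 r.py
```

```text
position: [0.5649, -0.199, 0.1387]
contact_force: [0.1, -0.2, 5.3]
Mz -0.006 j7 -1.482
position: [0.5649, -0.199, 0.1387]
contact_force: [0.9, 0.1, 5.4]
Mz -0.017 j7 -1.386
```

```bash
python3 -m inch '[[[0,0,0,-0.1,1],[0,0,0,0,1]]]' | egrep 'pos|cont'; python3 r.py
```

```text
position: [0.5649, -0.1991, 0.1387]
contact_force: [0.4, -0.1, 5.4]
Mz -0.059 j7 -1.290
```

```bash
python3 -m inch '[[[0,0,0,-0.1,1],[0,0,0,0,1]]]' | egrep 'pos|cont'; python3 r.py
```

```text
position: [0.5649, -0.1991, 0.1387]
contact_force: [-0.1, -0.6, 6.3]
Mz -0.002 j7 -1.194
```

```bash
python3 -m inch '[[[0,0,0,-0.1,1],[0,0,0,0,1]]]' | egrep 'pos|cont'; python3 r.py
```

```text
position: [0.5649, -0.1991, 0.1387]
contact_force: [0.2, -0.2, 5.4]
Mz -0.008 j7 -1.098
```

```bash
python3 -m inch '[[[0,0,0,-0.1,1],[0,0,0,0,1]]]' | egrep 'pos|cont'; python3 r.py
```

```text
position: [0.5649, -0.199, 0.1387]
contact_force: [0.3, -0.2, 6.9]
Mz -0.016 j7 -1.002
```

```bash
python3 -m inch '[[[0,0,0,-0.1,1],[0,0,0,0,1]]]' | egrep 'pos|cont'; python3 r.py
```

```text
position: [0.5649, -0.1991, 0.1387]
contact_force: [-0.0, 0.1, 5.5]
Mz -0.054 j7 -0.906
```

```bash
python3 -m inch '[[[0,0,0,-0.1,1],[0,0,0,0,1]]]' | egrep 'pos|cont'; python3 r.py
```

```text
position: [0.5649, -0.1991, 0.1387]
contact_force: [1.1, -0.5, 4.8]
Mz -0.052 j7 -0.810
```

```bash
python3 -m inch '[[[0,0,0,-0.1,1],[0,0,0,0,1]]]' | egrep 'pos|cont'; python3 r.py
```

```text
position: [0.5649, -0.1991, 0.1387]
contact_force: [0.2, -0.3, 5.9]
Mz 0.008 j7 -0.714
```

```bash
python3 -m inch '[[[0,0,0,-0.1,1],[0,0,0,0,1]]]' | egrep 'pos|cont'; python3 r.py
```

```text
position: [0.565, -0.1991, 0.1387]
contact_force: [0.5, -0.7, 5.5]
Mz 0.042 j7 -0.619
```

```bash
python3 -m inch '[[[0,0,0,-0.1,1],[0,0,0,0,1]]]' | egrep 'pos|cont'; python3 r.py
```

```text
position: [0.565, -0.1991, 0.1386]
contact_force: [1.0, -0.9, 5.5]
Mz 0.076 j7 -0.524
```

```bash
python3 -m inch '[[[0,0,0,-0.08,1],[0,0,0,0,1]]]' | egrep 'pos|cont'; python3 r.py
```

```text
position: [0.5641, -0.199, 0.1377]
contact_force: [0.0, -1.3, 0.7]
Mz 0.029 j7 -0.448
```

```bash
python3 -m inch '[[[0,0,0,-0.08,1],[0,0,0,0,1]]]' | egrep 'pos|cont'; python3 r.py
```

```text
position: [0.5638, -0.1987, 0.1374]
contact_force: [0.9, 0.1, -1.1]
Mz 0.003 j7 -0.372
```

```bash
python3 -m inch '[[[0,0,0.001,0,1],[0,0,0.001,0,1],[0,0,0,0,1]]]' | egrep 'pos|cont'; python3 r.py
```

```text
position: [0.5642, -0.1989, 0.1359]
contact_force: [0.2, -0.4, -1.7]
Mz 0.008 j7 -0.370
```

Dropped into the gaps with no resistance, so I follow it down.

```bash
python3 -m inch '[[[0,0,0.002,0,1],[0,0,0.002,0,1],[0,0,0.001,0,1],[0,0,0,0,1]]]' | egrep 'pos|cont'; python3 r.py
```

```text
position: [0.5643, -0.1989, 0.1309]
contact_force: [-0.1, -0.4, -0.7]
Mz -0.018 j7 -0.372
```

```bash
python3 -m inch '[[[0,0,0.001,0,1],[0,0,0,0,1]]]' | egrep 'pos|cont'; python3 r.py
```

```text
position: [0.5643, -0.1989, 0.13]
contact_force: [-0.5, -0.9, -0.6]
Mz 0.047 j7 -0.372
```

```bash
python3 -m inch '[[[0,0,0.001,0,1],[0,0,0,0,1]]]' | egrep 'pos|cont'; python3 r.py
```

```text
position: [0.5644, -0.1989, 0.1291]
contact_force: [0.7, -1.0, -0.4]
Mz 0.055 j7 -0.372
```

```bash
python3 -m inch '[[[0,0,0.0005,0,1],[0,0,0,0,1]]]' | egrep 'pos|cont'; python3 r.py
```

```text
position: [0.5645, -0.1989, 0.1289]
contact_force: [-1.6, -0.6, 2.6]
Mz 0.030 j7 -0.373
```

```bash
python3 -m inch '[[[0,0,0.0002,0.08,1],[0,0,0.0003,0.08,1],[0,0,0,0,1]]]' | egrep 'pos|cont'; python3 r.py
```

```text
position: [0.5648, -0.199, 0.1288]
contact_force: [-0.1, 0.4, 5.2]
Mz 0.037 j7 -0.526
```

```bash
python3 -m inch '[[[0,0,0.0003,0.08,1],[0,0,0.0003,0.08,1],[0,0,0,0,1]]]' | egrep 'pos|cont'; python3 r.py
```

```text
position: [0.5649, -0.1987, 0.1282]
contact_force: [-0.0, 1.3, 5.6]
Mz 0.077 j7 -0.678
```

```bash
python3 -m inch '[[[0,0,0.0003,0.08,1],[0,0,0.0003,0.08,1],[0,0,0,0,1]]]' | egrep 'pos|cont'; python3 r.py
```

```text
position: [0.5649, -0.1988, 0.1275]
contact_force: [-1.4, 0.7, 5.9]
Mz 0.001 j7 -0.831
```

```bash
python3 -m inch '[[[0,0,0.0003,0.08,1],[0,0,0.0003,0.08,1],[0,0,0,0,1]]]' | egrep 'pos|cont'; python3 r.py
```

```text
position: [0.5648, -0.1988, 0.1267]
contact_force: [0.3, 1.0, 4.9]
Mz -0.013 j7 -0.983
```

```bash
python3 -m inch '[[[0,0,0.0003,0.08,1],[0,0,0.0004,0.08,1],[0,0,0,0,1]]]' | egrep 'pos|cont'; python3 r.py
```

```text
position: [0.5649, -0.1988, 0.1261]
contact_force: [0.4, 0.4, 4.8]
Mz 0.023 j7 -1.136
```

```bash
python3 -m inch '[[[0,0,0.0003,0.08,1],[0,0,0.0003,0.08,1],[0,0,0,0,1]]]' | egrep 'pos|cont'; python3 r.py
```

```text
position: [0.5648, -0.1989, 0.1253]
contact_force: [-0.1, 0.4, 4.9]
Mz 0.008 j7 -1.289
```

```bash
python3 -m inch '[[[0,0,0.0003,0.08,1],[0,0,0.0003,0.06,1],[0,0,0,0,1]]]' | egrep 'pos|cont|grip'; python3 r.py
```

```text
position: [0.5647, -0.199, 0.1247]
contact_force: [0.8, 0.3, 4.9]
grip_force: 15.0
Mz 0.019 j7 -1.422
```

```bash
python3 -m inch '[[[0,0,0.0003,0.06,1],[0,0,0.0002,0.05,1],[0,0,0,0,1]]]' | egrep 'pos|cont'; python3 r.py
```

```text
position: [0.5647, -0.1991, 0.1241]
contact_force: [1.4, -0.2, 5.2]
Mz -0.002 j7 -1.528
```

```bash
python3 -m inch '[[[0,0,0.0002,0.04,1],[0,0,0.0001,0.04,1],[0,0,0,0,1]]]' | egrep 'pos|cont|grip'; python3 r.py
```

```text
position: [0.5646, -0.1992, 0.124]
contact_force: [1.8, 0.1, 6.0]
grip_force: 15.0
Mz 0.153 j7 -1.605
```

```bash
python3 -m inch '[[[0,0,0,0.03,1],[0,0,0,0,1]]]' | egrep 'pos|cont|grip'; python3 r.py
```

```text
position: [0.5646, -0.1992, 0.124]
contact_force: [0.3, -0.5, 6.9]
grip_force: 15.0
Mz 0.079 j7 -1.633
```

```bash
python3 -m inch '[[[0,0,0,0.04,1],[0,0,0,0,1]]]' | egrep 'pos|cont|grip'; python3 r.py
```

```text
position: [0.5645, -0.1991, 0.124]
contact_force: [0.4, -1.2, 7.4]
grip_force: 15.0
Mz 0.137 j7 -1.672
```

```bash
python3 -m inch '[[[0,0,0,0.03,1],[0,0,0,0,1]]]' | egrep 'pos|cont|grip'; python3 r.py
```

```text
position: [0.5644, -0.1992, 0.124]
contact_force: [-0.8, -0.1, 6.4]
grip_force: 15.0
Mz 0.173 j7 -1.700
```

```bash
python3 -m inch '[[[0,0,0,0,1],[0,0,0,0.03,1],[0,0,0,0,1]]]' 22| egrep 'pos|cont|grip'; python3 r.py
```

```text
position: [0.5644, -0.1992, 0.124]
contact_force: [-0.3, -0.6, 7.9]
grip_force: 22.0
Mz 0.308 j7 -1.729
```

```bash
python3 -m inch '[[[0,0,0,0.03,1],[0,0,0,0,1]]]' | egrep 'pos|cont|grip'; python3 r.py
```

```text
position: [0.5644, -0.1992, 0.124]
contact_force: [0.2, -0.8, 7.5]
grip_force: 22.0
Mz 0.342 j7 -1.758
```

The torque rises sharply at constant height, so the plug is on the hard stop. I'll relax the twist, release and back off.

```bash
python3 -m inch '[[[0,0,-0.0005,-0.04,1],[0,0,0,-0.03,1],[0,0,0,0,0.15],[0,0,0,0,-0.2],[0,0,0,0,-0.6],[0,0,0,0,-0.6],[0,0,-0.01,0,-0.6],[0,0,-0.03,0,-0.6],[0,0,-0.04,0,-0.6],[0,0,-0.04,0,-0.6],[-0.04,0,0,0,-0.6],[-0.04,0,0,0,-0.6]]]'
python3 - <<'E'
from h import *
w=grab_frame("wrist")[:,:,::-1];s=grab_frame("scene")[:,:,::-1]
cv2.imwrite("pics/end.png",np.vstack([cv2.resize(np.ascontiguousarray(w[0:260,200:460]),(500,300)),cv2.resize(np.ascontiguousarray(s[170:320,100:350]),(500,300),interpolation=cv2.INTER_CUBIC)]))
E
```

```text
time: 20.25
position: [0.4875, -0.1744, 0.2451]
tcp_rot: [0.988, -0.152, 0.001, 0.0]
contact_force: [0.9, -0.1, 0.6]
width: 0.801
grip_force: 0.0
```

View pics/end.png

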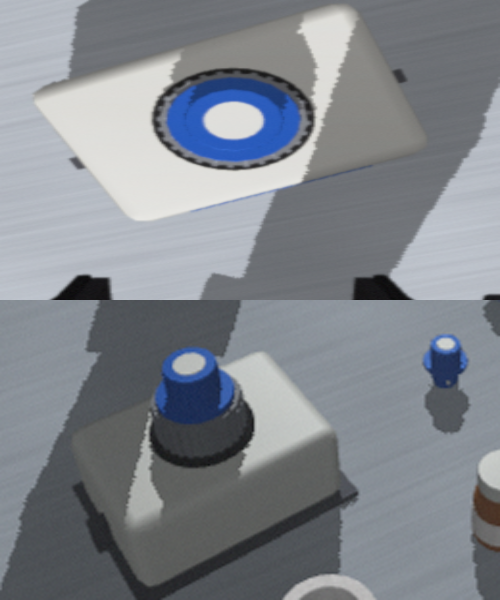

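The wrist crop (plug at about (233,120)) and the scene crop (about (190,395)) show the flange seated flush and concentric on the collar. The gripper is clear.

```bash
python3 -c "
from rig import robot
print(robot.hand_in())"
```

```text
the job is handed in; nothing more can be done
None
```

The large blue plug is screwed clockwise to its hard stop with its flange flush on the collar (peak measured twist 0.34 N m, limit 0.64), then released; the arm stayed clear of the jar, tape roll and stapler, and the job was handed in at about 20 s.

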